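Clamp a glued trim strip with the bench F-clamp

TASK

A trim strip has been glued onto a board lying in the bench-mounted F-clamp. Slide the clamp's red free jaw down the bar until its rubber foot meets the strip and the jaw tips up and binds (about 12 to 15 N of push, do not ram it), then screw the orange handle down clockwise about half a turn so that the strip is held firmly but not crushed. Let go, and leave the glued pieces in line and everything else on the bench where it is.

Things in the scene. Friction and masses are not known exactly. Their poses are not given: they have to be found in the camera images.
- fclamp: F-clamp fixed upright on the bench: steel bar 20 x 8 mm, its top 180 mm above the bench, on a dark base plate; red lower jaw, 12 mm thick, 44 mm wide, runs 150 mm out from the bar. Origin at the bar's centre line on the bench, z up along the bar, x from the bar along both jaws to the work, y across. The screw axis is 105 mm from the bar along x. Place and turn vary.
- jaw (a joint): height of the red free jaw on the bar, m; at 0 its collar's middle is 100 mm above the bench, positive is higher (starts at 0.045 to 0.054, lowest -0.014). The jaw is a collar round the bar, 50 mm high, 68 mm across (y), 45 mm along x, with an arm 20 mm wide, 22 mm high out to the screw. Pushed down on the collar it slides with about 3 N; pushed out at the handle it jams. It stays where left.
- jaw_tilt (a joint): tilt of the free jaw, rad: about -0.04 hanging nose-down (start), +0.03 to +0.05 tipped nose-up and bound. When the foot meets the work, some 8 mm further down at the collar tips the arm up at little force; then it binds and the push rises sharply (10 to 15 N on the collar puts about 5.5 to 7.5 N on the work; from 25 N it is rammed). Bound, it stays so when let go, foot still pressing.
- wing_left (a point): centre of the flat black-topped wing on the collar's top, on the +y side of the bar (24 mm from the bar's middle, 25 mm above the collar's middle); the flat is 38 mm along x by 27 mm along y. A place to push down.
- wing_right (a point): the same on the -y side of the bar.
- handle (a joint): turn of the screw handle, rad, 0 at the start, growing clockwise seen from above (tightening), limit 12.5; stiff, about 0.08 N m plus load. One turn lowers handle and foot 6 mm relative to the jaw; when the jaw is bound, each radian adds about 5 N on the work.
- handle_grip (a point): on the axis of the upright round orange handle with black flutes and one white flute (28 mm across, 52 mm high); point 30 mm above the handle's lower end, 22 mm below its top, 59 mm above the collar's middle at handle = 0. Take it from above with fingers either side.
- spindle: the screw spindle (steel rod, 12 mm) through the end of the free jaw, with the handle above and a round black rubber foot, 30 mm across, below. Origin on the screw axis, level with the collar's middle at handle = 0 and jaw level. The foot's pressing face is 39 to 55 mm below the origin: it differs each time and is not measured. The rubber gives about 1 mm per 15 N.
- packing: dark wood packing block 60 x 70 mm fixed on the lower jaw below the foot, under the board; its top is 34 to 44 mm above the bench (varies).
- board: loose pale wood board 64 x 130 x 18 mm lying on the packing block, long side across the jaws. Origin at the centre of its underside.
- trim: loose darker trim strip 44 x 130 x 10 mm lying on the board, below the foot. Origin at the centre of its underside, z up; the face to be pressed is 10 mm above it.
- spraycan: dark spray can with a yellow band, 60 mm across, 190 mm high; bystander. Origin at its underside's centre.
- jar: glass jar 68 mm across, 85 mm high; bystander. Origin at its underside's centre.
- filler_tub: white filler tub 84 mm across, 60 mm high; bystander. Origin at its underside's centre.
- sandblock: grey sanding block 100 x 60 x 35 mm lying behind the clamp's bar; bystander. Origin at its underside's centre.
- scraper: scraper, steel blade 80 mm wide, wooden handle, 180 mm long, 18 mm high, lying beside the work; bystander. Origin near its middle.
- driver: red-handled screwdriver; bystander.
- screwbox: open cardboard box 110 x 75 x 45 mm; bystander. Origin at its underside's centre.
There are look-alikes about, which are no part of the job. What is shaped like the trim but green or white is not meant.

How it is judged:
By the outcome, as a careful person would: the job done as asked, in the order asked, and still so for the second after the job is handed in, with the robot touching nothing.
It also fails if it takes over 69 s, if anything falls off the work surface, if the arm or the gripper's body presses on something with over 40 N, if the wrist force passes 120 N, or if a joint passes its speed limit or range.

ROBOT

A 6-joint arm with a two-finger parallel gripper is mounted at the origin on the work surface. World frame = base frame: x ahead of the robot, y to its left, z up, the work surface at z = 0. Lengths are in m, angles in rad, forces in N, time in s.
With the tool pointing down it reaches from about 0.375 to 0.75 m from the base axis. Payload 9 kg.
Tool frame: the origin (TCP) lies on the centre line of the jaws, within the pads' length; the fingertips stand 14 mm ahead of it and the grasp point (between the pads) lies 5 mm behind it (env.tips_ahead is the distance from the TCP to the fingertips, in m); z points along the fingers, y is the line along which they close (so a half turn about z gives the same grasp; the last joint's range is limited). The gripper opens to 85 mm and grips with 20 to 120 N. Pads are 22 mm wide; open, the fingers measure 114 mm over their backs; the gripper's body (76 mm by 85 mm) begins 54 mm behind the grasp point. The pads swing forward as they close: fully open they stand 13 mm farther back than shut.
Start: joints at [1.076, 0.104, 0.097, 1.564, 0, 1.353], TCP at [0.164, 0.577, 0.215] pointing down, gripper open.
Joint ranges: [-2.99, 2.99], [-0.84, 1.86], [-1.1, 1.16], [-1.84, 2.11], [-1.51, 1.56], [-3.14, 3.14]. Speed limits (rad/s): [2.22, 2.22, 2.57, 3.14, 3.14, 3.14].

INTERFACE

Orientations are given as a unit quaternion [x, y, z, w].
In Python, from workcell import env gives the robot as it stands. The module is installed in compiled form; this text tells all that it offers.
- The arm moves only by the tool carry_out, never from a script. Its argument "motion" is a list of rows, each a list of 3 entries, a list of its own where there are three numbers: the shift along the tool's x, y, z in mm, then the turn, a rotation vector about the tool's x, y, z in rad, then the closure, from -1 (fully open) to 1 (shut). In form: [[[tx, ty, tz], [rx, ry, rz], jaw], ...]. A call has 1 to 8 rows; each row is the pose to reach, as a shift and turn from the pose commanded when the call began, along the tool's axes at that moment; what a row does not reach only later rows make up. A row lasts 1/10 s, in which the tool goes at most 50 mm and 8.59 degrees, less where a joint would pass 70% of its speed; a pose out of reach is approached as far as the arm can. A call with a gripper value outside its range is refused whole. The fingers move at their own pace and stop on an object; "force" is the grip in N (left out, the last holds). Time passes only in rows, so rows that repeat a pose let the fingers close. It gives the time, the measured TCP pose, the force, the opening and the grip force at its end, in the units of the state.
- env.sense(): the state, without advancing time (a new reading comes with each control period).
- env.get_image(name): name is "scene" or "top"; returns (picture, depth): 420x560x3 uint8, red, green, blue; 420x560 float32, m along the optical axis (not along the pixel's ray), 0 where there is no reading.
- env.get_calibration(name): a dict with "vfov" (degrees; the focal length in pixels is half the picture's height over the tangent of half this angle, whatever the lens; pixels are square), "cx", "cy" (the principal point, pixels), "R" (3x3) and "t" (3): a world point X has camera coordinates R X + t. Camera axes: x right, y down, z forward; pixel columns grow to the right and rows downward; lengths in m; the calibration is good to about 2 mm. A picture is of the moment at which its call begins. get_calibration takes no time and is no camera call.
- env.hand_in(): hands the job in; it is judged then, once.
The state is a dict: "t": time; "qpos": joint angles; "qvel": joint speeds; "joint_torque": joint torques, N m; "tool_pos": TCP position; "eef_rot": TCP orientation; "contact_force": force on the tool from outside, world axes, zero at the start; "wrist_torque": the same for the moment, N m; "finger_gap": finger opening in m; "finger_force": force on a finger pad.
Only numpy, scipy, OpenCV 4.12 (cv2) and the standard library are available. Lean on these libraries where they do the work, as an engineer would, in place of code of your own. Each camera call takes 0.05 s, during which the arm holds its last target. There are 200 camera calls.

## Working session

There is one attempt and no reset: what is moved stays moved. The work goes in short steps, Python scripts to look and compute and a tool call to move; the robot and the scene stay as the last step left them, time stands still between calls to the robot, and variables do not carry over. Pictures are saved under pics/ and viewed, at most 10 in all, crops included, and the job is handed in when it is done.

Besides the shell and the picture viewer there is one more tool, called after "Call:" by a JSON object that holds its "name" and its "arguments", one argument or row to a line. carry_out: Moves the arm, as the interface text tells. Its arguments: {"type":"object","properties":{"motion":{"type":"array","items":{"type":"array"}},"force":{"type":"number"}},"required":["motion"]}

```bash
mkdir -p pics; cat > h.py <<'E'
import numpy as np, cv2
from workcell import env
def cap(n):
    im,d=env.get_image(n); c=env.get_calibration(n); return im,d,c
def cloud(d,c):
    f=d.shape[0]/2/np.tan(np.radians(c['vfov'])/2)
    v,u=np.mgrid[:d.shape[0],:d.shape[1]]
    P=np.stack([(u-c['cx'])/f*d,(v-c['cy'])/f*d,d],-1)
    W=(P-np.array(c['t']))@np.array(c['R'])
    W[d==0]=np.nan
    return W
def save(n,im): cv2.imwrite('pics/'+n+'.png',im[...,::-1])
E
python3 - <<'E'
from h import *
for n in('scene','top'):
    im,d,c=cap(n); save(n+'0',im); np.savez(n+'0.npz',im=im,d=d); print(c)
print(env.sense(), env.tips_ahead)
E
```

```text
{'vfov': 53.45534971371556, 'cx': 283.9149246730624, 'cy': 211.66251654718224, 'R': array([[ 0.88171488,  0.47167583,  0.01003861],
       [ 0.29996305, -0.54405081, -0.78360123],
       [-0.36414425,  0.69392408, -0.62118302]]), 't': array([-0.55111667, -0.05002231,  1.3589997 ])}
{'vfov': 57.95768993037057, 'cx': 284.78960780621037, 'cy': 208.70473946275166, 'R': array([[ 0.00518058, -0.99969817,  0.02401506],
       [-0.99097058, -0.00835   , -0.13381924],
       [ 0.13397938, -0.02310496, -0.99071474]]), 't': array([0.04182706, 0.59153084, 0.93600849])}
{'t': 0.1, 'qpos': array([ 1.07629577e+00,  1.04634992e-01,  9.65878061e-02,  1.56388155e+00,
       -1.10671944e-05,  1.35307520e+00]), 'qvel': array([ 0.00089507, -0.00226839,  0.00175336, -0.00036229, -0.00098886,
        0.00036042]), 'joint_torque': array([ 5.87774062e-03, -5.58206034e+01,  5.04720604e+01,  1.28607775e-02,
       -3.04522619e-04, -2.89969273e-05]), 'tool_pos': array([0.16381972, 0.57689865, 0.21462521]), 'eef_rot': array([ 1.37948383e-01,  9.90439258e-01, -5.32608204e-04, -1.92209805e-04]), 'contact_force': array([ 0.08005488, -0.19839954, -0.05944863]), 'wrist_torque': array([-0.00857951, -0.01226349,  0.03296168]), 'finger_force': 0.0, 'finger_gap': 0.08531807874211726} 0.014
```

View pics/scene0.png

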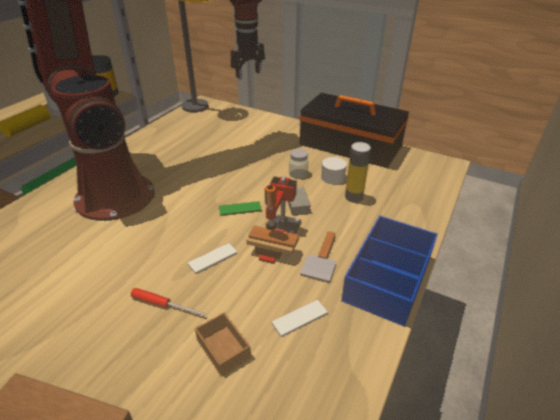

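View pics/top0.png

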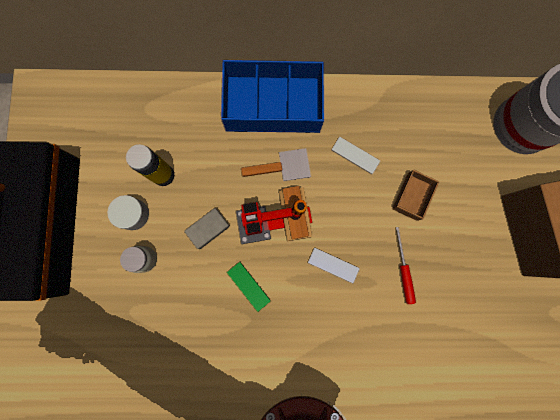

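The scene view shows the clamp at about (282,205), its collar at (284,190), handle at (270,198) and work at (274,238). The top view shows the collar with its black wings at about (252,215), the handle at (298,206) and the board and trim at (296,212). The green strip (248,286) and white strips (333,265), (355,155) are look-alikes. The darker wood strip under the foot is the one meant.

```bash
python3 - <<'E'
from h import *
z=np.load('top0.npz'); im,d=z['im'],z['d']; c=env.get_calibration('top'); W=cloud(d,c)
hsv=cv2.cvtColor(im,cv2.COLOR_RGB2HSV)
np.set_printoptions(precision=4,suppress=True)
sub=np.s_[185:250,230:320]
w=W[sub]; h=hsv[sub].astype(int); i=im[sub]
vis=cv2.resize(i,None,fx=8,fy=8,interpolation=cv2.INTER_CUBIC); save('crop0',vis)
ok=np.isfinite(w[...,2])
def st(m,n):
    p=w[m&ok]; print(n,len(p),np.median(p,0) if len(p) else '',p.min(0),p.max(0))
red=((h[...,0]<5)|(h[...,0]>174))&(h[...,1]>170)&(h[...,2]>80)
org=(h[...,0]>=8)&(h[...,0]<16)&(h[...,1]>190)&(w[...,2]>.12)
st(red,'red'); st(org,'org'); st((w[...,2]>.185),'hi>.185'); st(w[...,2]>.16,'>.16'); 
top=(w[...,2]>.165)&(w[...,2]<.19)
st(top,'wings')
hist=np.histogram(w[...,2][ok],bins=np.arange(-.01,.25,.01)); print(list(zip(hist[1].round(3),hist[0])))
for r in range(0,65,3): print(' '.join('%3d'%(1000*x) if x==x else '  .' for x in w[r,::3,2]))
E
```

```text
red 685 [0.5595 0.0814 0.1522] [ 0.5182 -0.0242  0.0082] [0.6001 0.1461 0.1741]
org 97 [0.5727 0.0214 0.219 ] [0.5593 0.0055 0.1493] [0.5863 0.0707 0.2253]
hi>.185 168 [0.5707 0.0203 0.22  ] [0.5593 0.0054 0.1867] [0.5863 0.0339 0.2253]
>.16 713 [0.5617 0.1172 0.1695] [0.5189 0.0054 0.1607] [0.5885 0.1465 0.2253]
wings 533 [0.5545 0.1234 0.1689] [0.5189 0.0114 0.1651] [0.5885 0.1465 0.1899]
[(np.float64(-0.01), np.int64(1317)), (np.float64(0.0), np.int64(1791)), (np.float64(0.01), np.int64(614)), (np.float64(0.02), np.int64(2)), (np.float64(0.03), np.int64(2)), (np.float64(0.04), np.int64(7)), (np.float64(0.05), np.int64(337)), (np.float64(0.06), np.int64(666)), (np.float64(0.07), np.int64(2)), (np.float64(0.08), np.int64(0)), (np.float64(0.09), np.int64(11)), (np.float64(0.1), np.int64(10)), (np.float64(0.11), np.int64(0)), (np.float64(0.12), np.int64(6)), (np.float64(0.13), np.int64(23)), (np.float64(0.14), np.int64(74)), (np.float64(0.15), np.int64(253)), (np.float64(0.16), np.int64(397)), (np.float64(0.17), np.int64(124)), (np.float64(0.18), np.int64(30)), (np.float64(0.19), np.i
[... 2084 characters left out ...]
  13 168 159 145 127  13  14  15  13   0   2   2   1   0  53  59  68  65  63  66  65  64  54   1  -3
 -1   0   2  -1  14   8  12  11  13  12  12  12  16  11   1  -1   1   0  -2  53  55  64  68  65  67  65   .  52   1   1
 -1   0   0  -2  19  16  15  13  17  13  14  12  13   0   2   0   0   0   0  53  52  56  56   2  -1   0  -1   0   0   0
  0   2  -2   0  14  11  13   6  -1  -3   1  -1   0   0   2   0   0   1  -2  -1   3   0   0  -1  -1   0   0   1   3   1
  2  -1   4   0  -5   1   3   0   0   3   1   2   0   0   0   0   0   1   0   0   0   1   0  -1   0   0   1  -2  -1   0
  2   3   0   0   0   1   4   0  -1   1   0   1   0   0   0   0   1   0   0  -1   0   0   2   0   1  -2  -2   .  11   .
```

View pics/crop0.png

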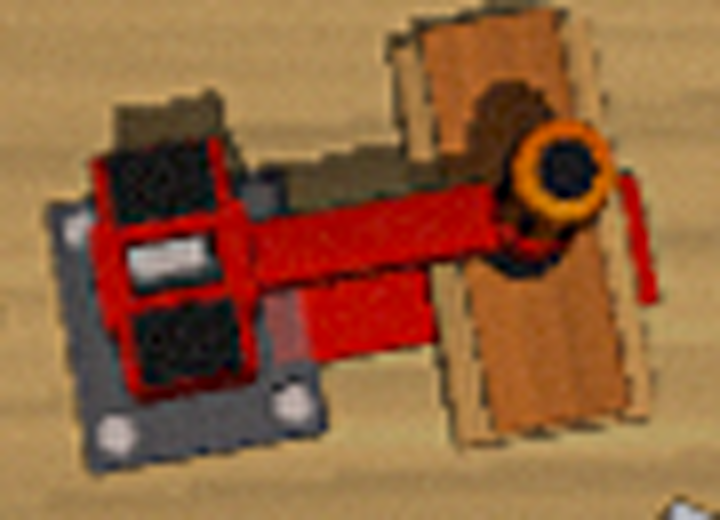

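The crop shows the wings at crop px (160,180) and (185,340), the bar top at (168,258) and the handle top at (568,165). The dark orange trim lies on the pale board under the foot. Heights agree with what was given: board .055, trim .065, collar top .168, handle top .222.

```bash
python3 - <<'E'
from h import *
from scipy.spatial.transform import Rotation as Ro
np.set_printoptions(precision=4,suppress=True)
for n in('top','scene'):
    z=np.load(n+'0.npz'); im,d=z['im'],z['d']; W=cloud(d,env.get_calibration(n))
    near=(np.abs(W[...,0]-.56)<.06)&(np.abs(W[...,1]-.07)<.1)
    p=W[near&(W[...,2]>.160)&(W[...,2]<.174)&(W[...,1]>.09)]
    r=cv2.minAreaRect((p[:,:2]*1000).astype(np.float32)); print(n,'collar',len(p),r,np.median(p[:,2]))
    q=W[near&(W[...,2]>.2155)&(W[...,2]<.228)]
    (hx,hy),rad=cv2.minEnclosingCircle((q[:,:2]*1000).astype(np.float32)); print('handle',len(q),hx,hy,rad,q.mean(0),np.percentile(q[:,2],[50,95]))
    b=W[near&(W[...,2]>.175)&(W[...,2]<.186)&(W[...,1]>.09)]; print('bar',len(b),b.mean(0))
    t=W[near&(W[...,2]>.061)&(W[...,2]<.07)]; r=cv2.minAreaRect((t[:,:2]*1000).astype(np.float32)); print('trim',len(t),r,np.median(t[:,2]))
    bd=W[near&(W[...,2]>.05)&(W[...,2]<.059)]; print('board',cv2.minAreaRect((bd[:,:2]*1000).astype(np.float32)),np.median(bd[:,2]))
s=env.sense(); print(Ro.from_quat(s['eef_rot']).as_matrix())
E
```

```text
top collar 497 ((554.221923828125, 123.61157989501953), (67.87692260742188, 44.28693771362305), 9.80224323272705) 0.16870316308135627
handle 135 573.0359497070312 18.833513259887695 13.979125022888184 [0.5729 0.0185 0.2206] [0.2206 0.2239]
bar 37 [0.5536 0.1248 0.18  ]
trim 496 ((569.368896484375, 18.773576736450195), (106.89176177978516, 43.86088943481445), 10.85268497467041) 0.06572924293871812
board ((568.9912719726562, 19.221717834472656), (111.6120376586914, 63.88180160522461), 9.575786590576172) 0.05586032456790651
scene collar 250 ((553.6321411132812, 121.40936279296875), (70.21810913085938, 47.00703811645508), 7.7043023109436035) 0.1685202442820542
handle 68 572.6041870117188 15.386801719665527 13.626211166381836 [0.574  0.0137 0.2201] [0.2201 0.2236]
bar 22 [0.554  0.122  0.1791]
trim 466 ((560.2533569335938, 60.2591552734375), (108.6212387084961, 134.9488525390625), 12.274055480957031) 0.06591736075519442
board ((581.6448974609375, 41.97822952270508), (154.55157470703125, 97.03316497802734), 75.64132690429688) 0.055070865404448686
[[-0.9619  0.2733 -0.0005]
 [ 0.2733  0.9619 -0.001 ]
 [ 0.0002 -0.0011 -1.    ]]
```

Call:
{"name": "carry_out", "arguments": {
  "motion": [
    [[0,0,-50],[0,0,0],0.2],
    [[-50,-33,-60],[0,0,0.14],0.2],
    [[-90,-59,-60],[0,0,0.28],0.2],
    [[-130,-86,-60],[0,0,0.42],0.2],
    [[-170,-112,-60],[0,0,0.56],0.2],
    [[-210,-139,-60],[0,0,0.7],0.2],
    [[-250,-165,-60],[0,0,0.84],0.2],
    [[-290,-192,-60],[0,0,0.98],0.2]
  ]
}}

```text
t: 0.9
tool_pos: [0.3914, 0.3114, 0.2751]
eef_rot: [0.59, 0.807, 0.0, -0.0]
contact_force: [0.9, 0.6, -0.8]
finger_gap: 0.0339
finger_force: 0.0
```

```bash
cat >> h.py <<'E'
from scipy.spatial.transform import Rotation as Ro
np.set_printoptions(precision=4,suppress=True)
def to(p,Rt=None,yang=None,tilt=0):
    "shift (mm) and turn in tool axes from measured pose to world point p (TCP), vertical tool with tool y at yang deg"
    s=env.sense(); R=Ro.from_quat(s['eef_rot']).as_matrix()
    print('t',s['t'],'pos',s['tool_pos'],'q',s['qpos'],'F',s['contact_force'],'gap',s['finger_gap'])
    if Rt is None:
        a=np.radians(yang); y=np.array([np.cos(a),np.sin(a),0]); z=np.array([0,0,-1.]); Rt=np.c_[np.cross(y,z),y,z]
    print('shift',1000*R.T@(np.array(p)-s['tool_pos']),'turn',Ro.from_matrix(R.T@Rt).as_rotvec())
E
python3 -c "
from h import *
to([.554,.123,.24],yang=10)"
```

```text
t 0.9 pos [0.3914 0.3114 0.2751] q [ 0.41   -0.1767 -0.068   1.6795  0.0001  1.6726] F [ 0.9115  0.6184 -0.7878] gap 0.03394202220151198
shift [-228.8944   97.8323   35.0766] turn [-0.     -0.0001  0.1336]
```

Call:
{"name": "carry_out", "arguments": {
  "motion": [
    [[-45,19,5],[0,0,0.13],0.2],
    [[-90,38,10],[0,0,0.13],0.2],
    [[-135,57,15],[0,0,0.13],0.2],
    [[-180,76,20],[0,0,0.13],0.2],
    [[-215,92,30],[0,0,0.13],0.2],
    [[-229,98,35],[0,0,0.13],0.2],
    [[-229,98,35],[0,0,0.13],0.2],
    [[-229,98,35],[0,0,0.13],0.2]
  ]
}}

```text
t: 1.7
tool_pos: [0.5538, 0.1263, 0.2402]
eef_rot: [0.639, 0.769, -0.0, -0.0]
contact_force: [0.3, -0.6, 0.5]
finger_gap: 0.0341
finger_force: 0.0
```

```bash
python3 - <<'E'
from h import *
to([.554,.123,.19],yang=10)
im,d,c=cap('scene'); 
save('scene1',cv2.resize(im[120:290,190:370],None,fx=4,fy=3.5,interpolation=cv2.INTER_CUBIC))
np.savez('scene1.npz',im=im,d=d)
im,d,c=cap('top'); save('top1',cv2.resize(im[150:280,190:350],None,fx=4,fy=4,interpolation=cv2.INTER_CUBIC))
E
```

```text
t 1.7 pos [0.5538 0.1263 0.2402] q [-0.0063  0.0144  0.0496  1.6069  0.0004  1.3805] F [ 0.3267 -0.5705  0.5102] gap 0.03407678145267367
shift [-3.2826 -0.3473 50.2184] turn [-0.0008 -0.0006  0.0095]
```

View pics/scene1.png

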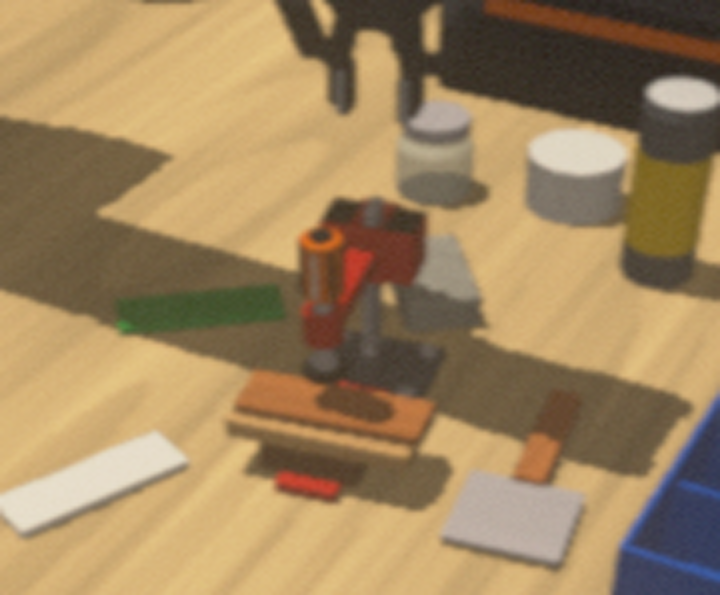

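The enlarged scene view shows the fingers (crop px 340–410, 90) above and behind the collar (375,235). The foot (320,365) is still clear of the dark trim (335,395), which is the one under the foot. The white strip (80,485) and green strip (200,310) are not it.

Call:
{"name": "carry_out", "arguments": {
  "motion": [
    [[-3,0,20],[0,0,0.01],0.2],
    [[-3,0,40],[0,0,0.01],0.2],
    [[-3,0,48],[0,0,0.01],0.2],
    [[-3,0,50],[0,0,0.01],0.2],
    [[-3,0,52],[0,0,0.01],0.2],
    [[-3,0,54],[0,0,0.01],0.2]
  ]
}}

```text
t: 2.4
tool_pos: [0.5553, 0.123, 0.1874]
eef_rot: [0.643, 0.766, 0.001, 0.001]
contact_force: [-0.5, -0.6, 0.3]
finger_gap: 0.0337
finger_force: 0.0
```

```bash
python3 -c "
from h import *
to([.554,.123,.18],yang=10)"
```

```text
t 2.4 pos [0.5553 0.123  0.1874] q [-0.0119  0.0026 -0.0582  1.5084  0.0001  1.3845] F [-0.4578 -0.5953  0.2687] gap 0.03370412560397632
shift [ 0.1929 -1.3421  7.3483] turn [ 0.0016  0.0002 -0.0001]
```

Call:
{"name": "carry_out", "arguments": {
  "motion": [
    [[0,-1,2],[0,0,0],0.2],
    [[0,-1,4],[0,0,0],0.2],
    [[0,-1,6],[0,0,0],0.2],
    [[0,-1,8],[0,0,0],0.2],
    [[0,-1,10],[0,0,0],0.2],
    [[0,-1,12],[0,0,0],0.2]
  ]
}}

```text
t: 3.0
tool_pos: [0.554, 0.1226, 0.1741]
eef_rot: [0.643, 0.766, 0.0, -0.0]
contact_force: [0.2, 0.3, -0.3]
finger_gap: 0.0341
finger_force: 0.0
```

Call:
{"name": "carry_out", "arguments": {
  "motion": [
    [[0,0,1],[0,0,0],0.2],
    [[0,0,2],[0,0,0],0.2],
    [[0,0,3],[0,0,0],0.2]
  ]
}}

```text
t: 3.3
tool_pos: [0.554, 0.1226, 0.1713]
eef_rot: [0.643, 0.766, 0.0, 0.0]
contact_force: [-0.4, -0.6, 0.6]
finger_gap: 0.0341
finger_force: 0.0
```

Call:
{"name": "carry_out", "arguments": {
  "motion": [
    [[0,0,1],[0,0,0],0.2],
    [[0,0,2],[0,0,0],0.2],
    [[0,0,3],[0,0,0],0.2]
  ]
}}

```text
t: 3.6
tool_pos: [0.554, 0.1226, 0.1683]
eef_rot: [0.643, 0.766, 0.0, 0.0]
contact_force: [-0.4, -0.9, 0.8]
finger_gap: 0.034
finger_force: 0.0
```

```bash
python3 - <<'E'
from h import *
im,d,c=cap('scene'); 
save('scene2',cv2.resize(im[120:290,190:370],None,fx=4,fy=3.5,interpolation=cv2.INTER_CUBIC))
W=cloud(d,c); near=(np.abs(W[...,0]-.574)<.02)&(np.abs(W[...,1]-.014)<.02)&(W[...,2]>.19)
print('handle z', np.percentile(W[near][:,2],[50,95]))
E
```

```text
handle z [0.2119 0.2225]
```

View pics/scene2.png

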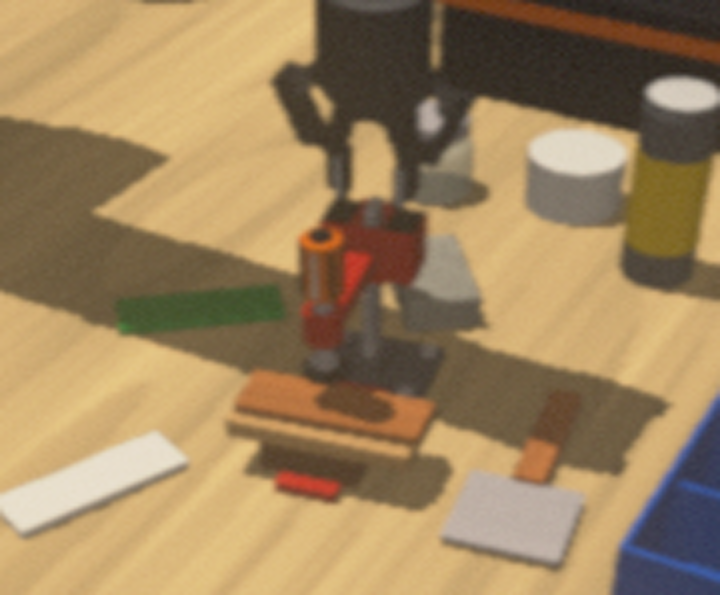

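The scene view shows the fingertips (crop px 342,200 and 405,200) right at the two black wings (345,212), (405,215), and the jaw has not moved yet. Checking the tip height by depth.

```bash
python3 - <<'E'
from h import *
im,d,c=cap('scene'); W=cloud(d,c)
f=210/np.tan(np.radians(c['vfov'])/2); R=np.array(c['R']);t=np.array(c['t'])
def px(p):
    q=R@np.array(p)+t; return f*q[:2]/q[2]+[c['cx'],c['cy']]
for s in(24,-24):
  u,v=px(np.array([.554+.985*s/1000,.123+.174*s/1000,.169])).round().astype(int); print(s,u,v)
  for k in range(v-12,v+6): print(k,W[k,u],im[k,u])
E
```

```text
24 291 183
171 [0.5802 0.119  0.2123] [74 63 53]
172 [0.5789 0.1215 0.2074] [76 67 59]
173 [0.5801 0.1194 0.2058] [70 62 54]
174 [0.5793 0.1212 0.2014] [73 64 53]
175 [0.5803 0.1193 0.1996] [73 65 57]
176 [0.5792 0.1216 0.1948] [79 72 61]
177 [0.5791 0.1219 0.1913] [113  96  74]
178 [0.4545 0.3709 0.002 ] [150 125  92]
179 [0.5686 0.1432 0.169 ] [132 107  77]
180 [0.5719 0.1368 0.1705] [91 73 54]
181 [0.5737 0.1333 0.1699] [69 57 46]
182 [0.5761 0.1288 0.1701] [69 58 45]
183 [0.5776 0.1258 0.1692] [63 52 36]
184 [0.5799 0.1214 0.1692] [64 55 42]
185 [0.5825 0.1164 0.1698] [66 55 44]
186 [0.5836 0.1143 0.1683] [82 55 37]
187 [0.5846 0.1125 0.1664] [107  55  42]
188 [0.5845 0.1129 0.1629] [108  52  37]
-24 275 180
168 [0.5374 0.1091 0.2139] [83 74 64]
169 [0.5368 0.1103 0.2099] [81 74 61]
170 [0.5367 0.1104 0.2067] [83 72 63]
171 [0.5385 0.1071 0.206 ] [80 73 61]
172 [0.5362 0.1112 0.1998] [84 73 63]
173 [0.538  0.1081 0.1989] [88 80 69]
174 [0.5365 0.1106 0.1938] [87 77 66]
175 [0.5355 0.1124 0.1892] [93 79 70]
176 [0.5366 0.1104 0.1876] [88 74 62]
177 [0.5251 0.131  0.1686] [73 64 51]
178 [0.5287 0.1246 0.1702] [66 54 37]
179 [0.5308 0.1207 0.1699] [70 60 46]
180 [0.5336 0.1156 0.1705] [70 55 43]
181 [0.5337 0.1155 0.1673] [65 56 39]
182 [0.5368 0.1099 0.1684] [65 52 37]
183 [0.539  0.1059 0.1682] [83 56 44]
184 [0.5395 0.105  0.1657] [106  59  41]
185 [0.5453 0.0947 0.1705] [120  61  37]
```

```bash
python3 - <<'E'
from h import *
c=env.get_calibration('scene')
for n,(x,y),z0 in(('scene0',(.164,.577),.2146),('scene1',(.5538,.1263),.2402)):
    z=np.load(n+'.npz'); W=cloud(z['d'],c)
    m=(np.hypot(W[...,0]-x,W[...,1]-y)<.07)&(W[...,2]>.17)
    if n=='scene1': m&=W[...,2]>.20; m&=W[...,1]>.08
    p=W[m]; i=p[:,2].argsort()[:12]; print(n,z0,p[i])
    if n=='scene1':
        print(np.histogram(p[:,2],bins=np.arange(.2,.36,.01)))
E
```

```text
scene0 0.2146 [[0.1427 0.5328 0.2445]
 [0.176  0.6191 0.2456]
 [0.1734 0.6161 0.246 ]
 [0.1569 0.5245 0.2462]
 [0.1587 0.535  0.2468]
 [0.1855 0.6179 0.2476]
 [0.1542 0.5289 0.248 ]
 [0.1712 0.62   0.2482]
 [0.1582 0.5293 0.2486]
 [0.1846 0.6123 0.2492]
 [0.1528 0.5244 0.2492]
 [0.1768 0.618  0.2498]]
scene1 0.2402 [[0.5763 0.1244 0.2569]
 [0.5751 0.1324 0.2584]
 [0.5351 0.119  0.2598]
 [0.5377 0.1142 0.2601]
 [0.5359 0.1121 0.2606]
 [0.5338 0.1106 0.2608]
 [0.5772 0.1225 0.2611]
 [0.5334 0.1328 0.2614]
 [0.5362 0.1223 0.2615]
 [0.573  0.1194 0.2616]
 [0.5753 0.1205 0.2616]
 [0.534  0.1264 0.2618]]
(array([  0,   0,   0,   0,   0,   3,  36,  50,  48,  42,  91, 122, 106,
       128, 146]), array([0.2 , 0.21, 0.22, 0.23, 0.24, 0.25, 0.26, 0.27, 0.28, 0.29, 0.3 ,
       0.31, 0.32, 0.33, 0.34, 0.35]))
```

The camera shows the tips about 19 mm above the TCP reading, where 14 mm below was stated. It's consistent across three poses, so I'll rely on the camera and on contact. About 18 mm remain to the wings.

Call:
{"name": "carry_out", "arguments": {
  "motion": [
    [[0,0,4],[0,0,0],0.2],
    [[0,0,8],[0,0,0],0.2],
    [[0,0,12],[0,0,0],0.2],
    [[0,0,14],[0,0,0],0.2],
    [[0,0,15],[0,0,0],0.2],
    [[0,0,16],[0,0,0],0.2]
  ]
}}

```text
t: 4.3
tool_pos: [0.554, 0.1226, 0.1523]
eef_rot: [0.643, 0.766, 0.0, 0.0]
contact_force: [-0.2, -0.7, -0.3]
finger_gap: 0.0343
finger_force: 0.0
```

Call:
{"name": "carry_out", "arguments": {
  "motion": [
    [[0,0,1],[0,0,0],0.2],
    [[0,0,2],[0,0,0],0.2],
    [[0,0,3],[0,0,0],0.2]
  ]
}}

```text
t: 4.6
tool_pos: [0.5541, 0.1226, 0.1497]
eef_rot: [0.643, 0.766, 0.0, 0.0]
contact_force: [-1.1, 0.4, 3.4]
finger_gap: 0.0343
finger_force: 1.6
```

Call:
{"name": "carry_out", "arguments": {
  "motion": [
    [[0,0,1],[0,0,0],0.2],
    [[0,0,2],[0,0,0],0.2],
    [[0,0,3],[0,0,0],0.2]
  ]
}}

```text
t: 4.9
tool_pos: [0.5541, 0.1226, 0.1463]
eef_rot: [0.643, 0.766, 0.0, 0.0]
contact_force: [-1.0, 0.6, 3.7]
finger_gap: 0.0344
finger_force: 1.6
```

Contact came at TCP z ≈ .150 with the jaw sliding at about 3.5 N, so the tips are 19 mm above the TCP reading. Sliding on.

Call:
{"name": "carry_out", "arguments": {
  "motion": [
    [[0,0,2],[0,0,0],0.2],
    [[0,0,4],[0,0,0],0.2],
    [[0,0,6],[0,0,0],0.2],
    [[0,0,8],[0,0,0],0.2],
    [[0,0,10],[0,0,0],0.2],
    [[0,0,12],[0,0,0],0.2],
    [[0,0,14],[0,0,0],0.2]
  ]
}}

```text
t: 5.6
tool_pos: [0.554, 0.1226, 0.1322]
eef_rot: [0.643, 0.766, 0.0, 0.0]
contact_force: [-1.0, 0.2, 2.8]
finger_gap: 0.034
finger_force: 1.7
```

Call:
{"name": "carry_out", "arguments": {
  "motion": [
    [[0,0,1],[0,0,0],0.2],
    [[0,0,2],[0,0,0],0.2],
    [[0,0,3],[0,0,0],0.2],
    [[0,0,4],[0,0,0],0.2]
  ]
}}

```text
t: 6.0
tool_pos: [0.554, 0.1226, 0.1283]
eef_rot: [0.643, 0.766, 0.0, 0.0]
contact_force: [0.2, 0.1, 3.5]
finger_gap: 0.0342
finger_force: 1.7
```

Call:
{"name": "carry_out", "arguments": {
  "motion": [
    [[0,0,1],[0,0,0],0.2],
    [[0,0,2],[0,0,0],0.2],
    [[0,0,3],[0,0,0],0.2],
    [[0,0,4],[0,0,0],0.2]
  ]
}}

```text
t: 6.4
tool_pos: [0.5537, 0.1226, 0.1239]
eef_rot: [0.643, 0.766, -0.0, -0.0]
contact_force: [0.7, 0.7, 1.2]
finger_gap: 0.0345
finger_force: 0.4
```

Call:
{"name": "carry_out", "arguments": {
  "motion": [
    [[0,0,1],[0,0,0],0.2],
    [[0,0,2],[0,0,0],0.2],
    [[0,0,2],[0,0,0],0.2]
  ]
}}

```text
t: 6.7
tool_pos: [0.5538, 0.1225, 0.122]
eef_rot: [0.643, 0.766, -0.0, -0.0]
contact_force: [-0.3, -0.1, -0.3]
finger_gap: 0.0344
finger_force: 0.0
```

Call:
{"name": "carry_out", "arguments": {
  "motion": [
    [[0,0,1],[0,0,0],0.2],
    [[0,0,2],[0,0,0],0.2],
    [[0,0,2],[0,0,0],0.2]
  ]
}}

```text
t: 7.0
tool_pos: [0.5539, 0.1226, 0.1201]
eef_rot: [0.643, 0.766, -0.0, -0.0]
contact_force: [-0.9, -1.1, -0.3]
finger_gap: 0.034
finger_force: 0.0
```

```bash
cat >> h.py <<'E'
def jaw():
    im,d,c=cap('scene'); W=cloud(d,c)
    u=np.array([.174,-.985]); L=(W[...,:2]-np.array([.554,.123]))@u; Y=(W[...,:2]-np.array([.554,.123]))@np.array([.985,.174])
    h=(abs(L-105)<1e9)&(abs(L-.105)<.022)&(abs(Y)<.022)&(W[...,2]>.1); z=W[h][:,2]
    top=np.percentile(z,97); q=W[h&(W[...,2]>top-.004)]; print('handle top',top,len(q),q[:,:2].mean(0))
    hsv=cv2.cvtColor(im,cv2.COLOR_RGB2HSV)
    m=(abs(L)<.025)&(abs(Y)<.04)&(W[...,2]>.09); p=np.c_[L[m],Y[m],W[m][:,2]]
    for a,b in((-.02,-.008),(-.008,.008),(.008,.021)):
        k=(p[:,0]>a)&(p[:,0]<b)&(abs(p[:,1])>.012)&(abs(p[:,1])<.036); hi=np.histogram(p[k,2],bins=np.arange(.09,.22,.003)); print(a,[(round(e,3),int(n)) for e,n in zip(hi[1],hi[0]) if n])
    return im,W,L,Y
E
python3 - <<'E'
from h import *
im,W,L,Y=jaw()
save('scene3',cv2.resize(im[120:290,190:370],None,fx=4,fy=3.5,interpolation=cv2.INTER_CUBIC))
E
```

```text
handle top 0.19834221630065757 53 [0.5734 0.0209]
-0.02 [(np.float64(0.09), 1), (np.float64(0.093), 1), (np.float64(0.096), 1), (np.float64(0.102), 1), (np.float64(0.105), 1), (np.float64(0.108), 1), (np.float64(0.111), 1), (np.float64(0.117), 1), (np.float64(0.12), 1), (np.float64(0.126), 2), (np.float64(0.132), 2), (np.float64(0.135), 9), (np.float64(0.138), 1), (np.float64(0.168), 1), (np.float64(0.171), 1), (np.float64(0.183), 1), (np.float64(0.186), 2), (np.float64(0.192), 1), (np.float64(0.195), 1), (np.float64(0.198), 1), (np.float64(0.204), 2), (np.float64(0.207), 2), (np.float64(0.21), 2)]
-0.008 [(np.float64(0.09), 1), (np.float64(0.093), 1), (np.float64(0.096), 2), (np.float64(0.099), 2), (np.float64(0.102), 2), (np.float64(0.105), 1), (np.float64(0.108), 2), (np.float64(0.111), 2), (np.float64(0.114), 1), (np.float64(0.117), 3), (np.float64(0.126), 1), (np.float64(0.129), 2), (np.float64(0.132), 2), (np.float64(0.135), 19), (np.float64(0.138), 9), (np.float64(0.141), 2), (np.float64(0.144), 3), (np.float64(0.147), 4), (np.float64(0.15), 4), (np.float64(0.153), 6), (np.flo
[... 767 characters left out ...]
np.float64(0.132), 6), (np.float64(0.135), 17), (np.float64(0.138), 19), (np.float64(0.141), 5), (np.float64(0.144), 6), (np.float64(0.147), 6), (np.float64(0.15), 8), (np.float64(0.153), 8), (np.float64(0.156), 5), (np.float64(0.159), 7), (np.float64(0.162), 6), (np.float64(0.165), 7), (np.float64(0.168), 9), (np.float64(0.171), 9), (np.float64(0.174), 2), (np.float64(0.177), 4), (np.float64(0.18), 9), (np.float64(0.183), 9), (np.float64(0.186), 11), (np.float64(0.189), 13), (np.float64(0.192), 11), (np.float64(0.195), 11), (np.float64(0.198), 2), (np.float64(0.201), 7), (np.float64(0.204), 9), (np.float64(0.207), 10), (np.float64(0.21), 12), (np.float64(0.213), 5), (np.float64(0.216), 13)]
```

View pics/scene3.png

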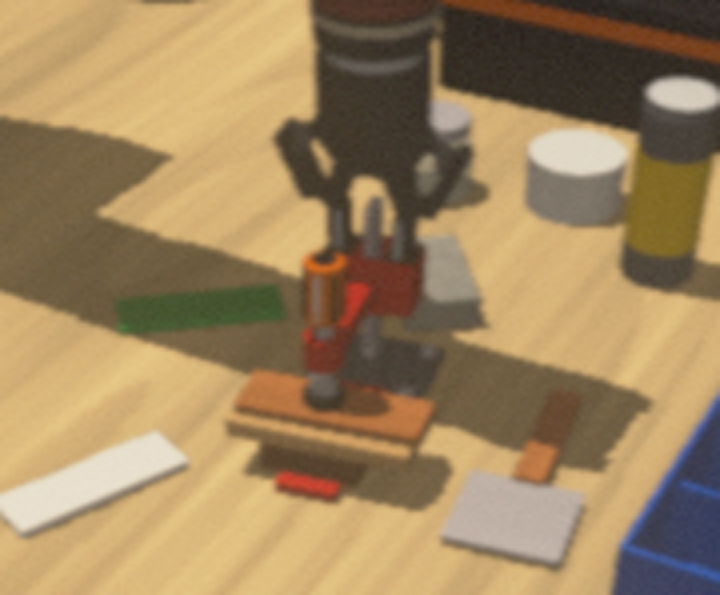

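The foot (325,398) now rests on the trim (335,405). The collar has dropped about 31 mm and the handle 24 mm, so the jaw is tipping at little force as described. A few mm to bind, so I'm taking small steps.

Call:
{"name": "carry_out", "arguments": {
  "motion": [
    [[0,0,0.7],[0,0,0],0.2],
    [[0,0,1.4],[0,0,0],0.2],
    [[0,0,1.4],[0,0,0],0.2]
  ]
}}

```text
t: 7.35
tool_pos: [0.554, 0.1227, 0.1192]
eef_rot: [0.643, 0.766, 0.0, 0.0]
contact_force: [-1.6, 1.0, 3.1]
finger_gap: 0.0344
finger_force: 1.7
```

Call:
{"name": "carry_out", "arguments": {
  "motion": [
    [[0,0,0.5],[0,0,0],0.2],
    [[0,0,1.0],[0,0,0],0.2],
    [[0,0,1.0],[0,0,0],0.2]
  ]
}}

```text
t: 7.65
tool_pos: [0.5541, 0.1227, 0.1188]
eef_rot: [0.643, 0.766, 0.0, 0.0]
contact_force: [-2.7, 0.7, 8.5]
finger_gap: 0.0344
finger_force: 4.2
```

Call:
{"name": "carry_out", "arguments": {
  "motion": [
    [[0,0,0.2],[0,0,0],0.2],
    [[0,0,0.4],[0,0,0],0.2],
    [[0,0,0.4],[0,0,0],0.2]
  ]
}}

```text
t: 7.95
tool_pos: [0.5541, 0.1227, 0.1187]
eef_rot: [0.643, 0.766, 0.0, 0.0]
contact_force: [-4.5, 0.8, 10.4]
finger_gap: 0.0343
finger_force: 5.3
```

Call:
{"name": "carry_out", "arguments": {
  "motion": [
    [[0,0,0.2],[0,0,0],0.2],
    [[0,0,0.5],[0,0,0],0.2],
    [[0,0,0.5],[0,0,0],0.2]
  ]
}}

```text
t: 8.25
tool_pos: [0.5541, 0.1227, 0.1185]
eef_rot: [0.643, 0.766, 0.0, 0.0]
contact_force: [-5.9, 0.9, 13.3]
finger_gap: 0.0341
finger_force: 6.4
```

13.3 N reached. Lifting off.

Call:
{"name": "carry_out", "arguments": {
  "motion": [
    [[0,0,-8],[0,0,0],0.2],
    [[0,0,-40],[0,0,0],0.2],
    [[0,0,-80],[0,0,0],0.2],
    [[0,0,-110],[0,0,0],0.2],
    [[0,0,-110],[0,0,0],0.2]
  ]
}}

```text
t: 8.75
tool_pos: [0.556, 0.1225, 0.232]
eef_rot: [0.643, 0.766, 0.002, 0.003]
contact_force: [0.4, -0.2, 1.2]
finger_gap: 0.034
finger_force: 0.0
```

```bash
python3 - <<'E'
from h import *
import io,contextlib
with contextlib.redirect_stdout(io.StringIO()): im,W,L,Y=jaw()
m=(abs(L)<.025)&(abs(Y)<.04)&(W[...,2]>.12)&(W[...,2]<.15); p=np.c_[L[m],W[m][:,2]]
for a,b in((-.02,-.008),(-.008,.008),(.008,.02)):
    k=(p[:,0]>a)&(p[:,0]<b)&(p[:,1]>.132); print(a,k.sum(),np.median(p[k,1]))
h=(abs(L-.105)<.025)&(abs(Y)<.025)&(W[...,2]>.12); top=np.percentile(W[h][:,2],97); q=h&(W[...,2]>top-.006)
print('scene top',top,cv2.minEnclosingCircle((W[q][:,:2]*1000).astype(np.float32)))
im,d,c=cap('top'); W=cloud(d,c); L=(W[...,:2]-[.554,.123])@[.174,-.985]
q=(abs(W[...,0]-.573)<.025)&(abs(W[...,1]-.02)<.03)&(W[...,2]>.185)&(W[...,2]<.21)
print('top',np.median(W[q][:,2]),cv2.minEnclosingCircle((W[q][:,:2]*1000).astype(np.float32)))
to([.573,.02,.22],yang=180)
E
```

```text
-0.02 35 0.1358971575038012
-0.008 76 0.13704096840386423
0.008 61 0.13627784144838387
scene top 0.19810873147288077 ((571.330078125, 23.31486701965332), 14.581466674804688)
top 0.19597520326215245 ((572.40234375, 24.780973434448242), 14.265945434570312)
t 8.85 pos [0.5545 0.1225 0.2274] q [-0.0128  0.0069  0.0188  1.5814 -0.      1.3841] F [ 1.2878  0.5012 -0.7121] gap 0.03431949660990497
shift [-104.1384    0.5022    7.4698] turn [-0.0003  0.0019 -2.9677]
```

Call:
{"name": "carry_out", "arguments": {
  "motion": [
    [[-30,0,-2],[0,0,-0.145],-0.1],
    [[-60,0,-2],[0,0,-0.29],-0.1],
    [[-90,0,-2],[0,0,-0.435],-0.1],
    [[-98,0,-2],[0,0,-0.58],-0.1],
    [[-98,0,-2],[0,0,-0.725],-0.1],
    [[-98,0,-2],[0,0,-0.87],-0.1],
    [[-98,0,-2],[0,0,-1.015],-0.1],
    [[-98,0,-2],[0,0,-1.16],-0.1]
  ]
}}

```text
t: 9.65
tool_pos: [0.5702, 0.0261, 0.227]
eef_rot: [0.115, 0.993, 0.0, -0.001]
contact_force: [0.4, -0.3, 0.1]
finger_gap: 0.047
finger_force: 0.0
```

Call:
{"name": "carry_out", "arguments": {
  "motion": [
    [[0,0,0],[0,0,-0.145],-0.1],
    [[0,0,0],[0,0,-0.29],-0.1],
    [[0,0,0],[0,0,-0.435],-0.1],
    [[0,0,0],[0,0,-0.58],-0.1],
    [[0,0,0],[0,0,-0.725],-0.1],
    [[0,0,0],[0,0,-0.87],-0.1],
    [[0,0,0],[0,0,-1.015],-0.1],
    [[0,0,0],[0,0,-1.16],-0.1]
  ]
}}

```text
t: 10.45
tool_pos: [0.5702, 0.0261, 0.227]
eef_rot: [-0.448, 0.894, 0.001, -0.001]
contact_force: [0.1, 0.2, -0.8]
finger_gap: 0.047
finger_force: 0.0
```

```bash
cat >> h.py <<'E'
def han(zt,yang,top=(.572,.0245,.197),tilt=.04):
    z=np.array([.174*tilt,-.985*tilt,-1]); z/=np.linalg.norm(z); a=np.radians(yang); y=np.array([np.cos(a),np.sin(a),0]); y-=z*(y@z); y/=np.linalg.norm(y)
    p=np.array(top)+z*(top[2]-zt); to(p,np.c_[np.cross(y,z),y,z])
E
python3 -c "
from h import *
han(.22,180)"
```

```text
t 10.45 pos [0.5702 0.0261 0.227 ] q [-0.1832  0.0213  0.0326  1.5848 -0.     -1.1123] F [ 0.1127  0.1989 -0.7683] gap 0.0469610370039814
shift [-0.3931 -1.7711  7.0494] turn [ 0.0221  0.0354 -0.6417]
```

Call:
{"name": "carry_out", "arguments": {
  "motion": [
    [[0,-2,7],[0.005,0.007,-0.14],-0.1],
    [[0,-2,7],[0.01,0.014,-0.28],-0.1],
    [[0,-2,7],[0.015,0.021,-0.42],-0.1],
    [[0,-2,7],[0.02,0.03,-0.56],-0.1],
    [[0,-2,7],[0.022,0.035,-0.64],-0.1],
    [[0,-2,7],[0.022,0.035,-0.64],-0.1]
  ]
}}

```text
t: 11.05
tool_pos: [0.5718, 0.0251, 0.2203]
eef_rot: [-0.705, 0.709, -0.016, -0.011]
contact_force: [-0.2, 0.3, -0.7]
finger_gap: 0.047
finger_force: 0.0
```

```bash
python3 -c "
from h import *
han(.138,180)"
```

```text
t 11.05 pos [0.5718 0.0251 0.2203] q [-0.1632  0.0102  0.0086  1.5559 -0.0375 -1.728 ] F [-0.1833  0.2533 -0.7016] gap 0.046974367481164646
shift [-0.3319 -0.0475 82.3001] turn [-0.0001  0.0002 -0.0064]
```

Call:
{"name": "carry_out", "arguments": {
  "motion": [
    [[0,0,20],[0,0,0],-0.1],
    [[0,0,35],[0,0,0],-0.1],
    [[0,0,45],[0,0,0],-0.1],
    [[0,0,52],[0,0,0],-0.1],
    [[0,0,55],[0,0,0],-0.1]
  ]
}}

```text
t: 11.55
tool_pos: [0.5726, 0.0227, 0.1661]
eef_rot: [-0.704, 0.71, -0.017, -0.011]
contact_force: [0.1, -0.5, 0.2]
finger_gap: 0.0469
finger_force: 0.0
```

Call:
{"name": "carry_out", "arguments": {
  "motion": [
    [[0,0,8],[0,0,0],-0.1],
    [[0,0,16],[0,0,0],-0.1],
    [[0,0,22],[0,0,0],-0.1],
    [[0,0,27],[0,0,0],-0.1],
    [[0,0,27],[0,0,0],-0.1]
  ]
}}

```text
t: 12.05
tool_pos: [0.5729, 0.0217, 0.1392]
eef_rot: [-0.704, 0.71, -0.017, -0.011]
contact_force: [-0.4, -1.3, 0.4]
finger_gap: 0.0472
finger_force: 0.0
```

```bash
python3 - <<'E'
from h import *
han(.138,180)
im,d,c=cap('scene'); save('scene4',cv2.resize(im[120:290,190:370],None,fx=4,fy=3.5,interpolation=cv2.INTER_CUBIC))
E
```

```text
t 12.05 pos [0.5729 0.0217 0.1392] q [-0.1689  0.0093 -0.1392  1.4074 -0.0373 -1.7325] F [-0.3504 -1.2663  0.4266] gap 0.04717482768660153
shift [-0.5448  0.4884  1.1081] turn [-0.0014  0.0001 -0.0077]
```

View pics/scene4.png

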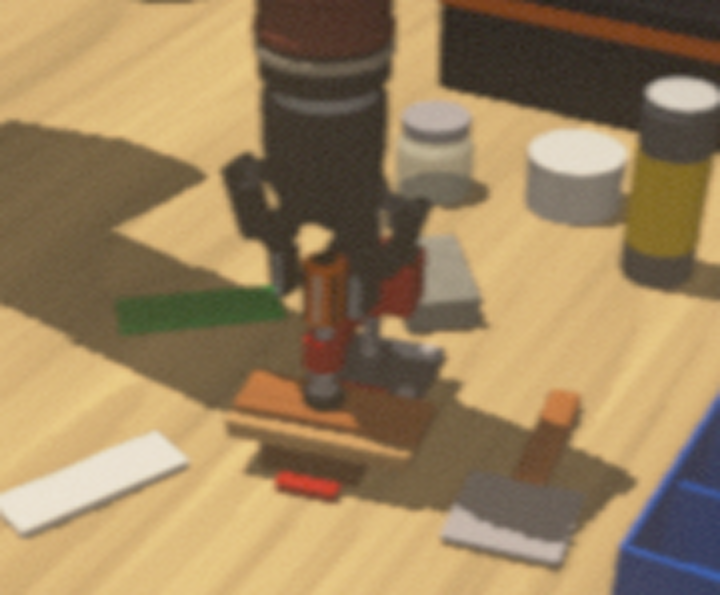

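The fingers (285,270) and (355,300) stand either side of the orange handle (325,290), clear of the collar. Closing gently.

Call:
{"name": "carry_out", "arguments": {
  "motion": [
    [[0,0,0],[0,0,0],0.2],
    [[0,0,0],[0,0,0],0.3],
    [[0,0,0],[0,0,0],0.4],
    [[0,0,0],[0,0,0],0.5],
    [[0,0,0],[0,0,0],0.6],
    [[0,0,0],[0,0,0],0.6]
  ],
  "force": 35
}}

```text
t: 12.7
tool_pos: [0.5734, 0.0216, 0.1404]
eef_rot: [-0.704, 0.71, -0.017, -0.01]
contact_force: [-2.4, -0.1, 4.3]
finger_gap: 0.0272
finger_force: 34.2
```

Call:
{"name": "carry_out", "arguments": {
  "motion": [
    [[0,0.3,0],[0,0,0.13],0.6],
    [[0,0.3,0],[0,0,0.26],0.6],
    [[0,0.3,0],[0,0,0.39],0.6],
    [[0,0.3,0],[0,0,0.52],0.6]
  ]
}}

```text
t: 13.1
tool_pos: [0.5731, 0.0216, 0.1403]
eef_rot: [-0.496, 0.868, -0.02, -0.006]
contact_force: [-2.7, 0.7, 3.6]
finger_gap: 0.0267
finger_force: 34.3
```

```bash
python3 -c "
from h import *
s=env.sense(); print(s['wrist_torque'],s['qpos'][5],s['contact_force'])
han(.1403,150)"
```

```text
[-0.0022  0.5742  0.1151] -1.2073437593848104 [-2.7466  0.7164  3.5956]
t 13.1 pos [0.5731 0.0216 0.1403] q [-0.1689  0.0078 -0.1388  1.408  -0.0373 -1.2073] F [-2.7466  0.7164  3.5956] gap 0.026737663702617327
shift [-0.1957  0.9047 -0.0868] turn [-0.0025  0.0013 -0.0095]
```

Call:
{"name": "carry_out", "arguments": {
  "motion": [
    [[0,0,0.1],[0,0,0.13],0.6],
    [[0,0,0.2],[0,0,0.26],0.6],
    [[0,0,0.3],[0,0,0.39],0.6],
    [[0,0,0.4],[0,0,0.52],0.6],
    [[0,0,0.5],[0,0,0.65],0.6],
    [[0,0,0.6],[0,0,0.78],0.6]
  ]
}}

```text
t: 13.7
tool_pos: [0.5729, 0.0218, 0.1398]
eef_rot: [-0.129, 0.991, -0.02, 0.002]
contact_force: [-3.3, 1.9, 5.4]
finger_gap: 0.0274
finger_force: 34.4
```

```bash
python3 -c "
from h import *
s=env.sense(); print(s['wrist_torque'],s['qpos'][5],s['contact_force'])
han(.1403,105)"
```

```text
[0.1973 0.8045 0.0912] -0.42738275456513103 [-3.2629  1.8658  5.3575]
t 13.7 pos [0.5729 0.0218 0.1398] q [-0.1688  0.0078 -0.1397  1.4073 -0.0371 -0.4274] F [-3.2629  1.8658  5.3575] gap 0.02738594273458382
shift [ 0.4051  0.5682 -0.5837] turn [-0.0005  0.0025 -0.0037]
```

Call:
{"name": "carry_out", "arguments": {
  "motion": [
    [[0.4,0.4,0],[0,0,0.13],0.6],
    [[0.4,0.4,0.1],[0,0,0.26],0.6],
    [[0.4,0.4,0.2],[0,0,0.39],0.6],
    [[0.4,0.4,0.3],[0,0,0.52],0.6],
    [[0.4,0.4,0.4],[0,0,0.65],0.6],
    [[0.4,0.4,0.5],[0,0,0.78],0.6]
  ]
}}

```text
t: 14.3
tool_pos: [0.5728, 0.0221, 0.1395]
eef_rot: [0.258, 0.966, -0.018, 0.01]
contact_force: [-2.7, 0.4, 5.6]
finger_gap: 0.0269
finger_force: 34.4
```

Call:
{"name": "carry_out", "arguments": {
  "motion": [
    [[0,0,0.1],[0,0,0.13],0.6],
    [[0,0,0.2],[0,0,0.26],0.6],
    [[0,0,0.3],[0,0,0.39],0.6],
    [[0,0,0.4],[0,0,0.52],0.6],
    [[0,0,0.5],[0,0,0.65],0.6],
    [[0,0,0.6],[0,0,0.78],0.6]
  ]
}}

```text
t: 14.9
tool_pos: [0.5729, 0.0223, 0.139]
eef_rot: [0.606, 0.795, -0.012, 0.016]
contact_force: [-1.9, 2.8, 6.9]
finger_gap: 0.0278
finger_force: 34.5
```

```bash
python3 -c "
from h import *
s=env.sense(); print(s['wrist_torque'],s['qpos'][5],s['contact_force'])
han(.1393,15)"
```

```text
[0.4498 0.5833 0.1281] 1.1328594694429297 [-1.9262  2.7721  6.9029]
t 14.9 pos [0.5729 0.0223 0.139 ] q [-0.1684  0.0064 -0.1425  1.405  -0.0365  1.1329] F [-1.9262  2.7721  6.9029] gap 0.027804561071231592
shift [ 0.0747 -0.4712 -0.313 ] turn [0.0036 0.0004 0.0075]
```

Call:
{"name": "carry_out", "arguments": {
  "motion": [
    [[0,0,0],[0,0,0.13],0.6],
    [[0,0,0],[0,0,0.25],0.6],
    [[0,0,0],[0,0,0.25],0.6]
  ]
}}

```text
t: 15.2
tool_pos: [0.573, 0.0223, 0.1389]
eef_rot: [0.7, 0.714, -0.01, 0.017]
contact_force: [-1.5, 2.4, 5.6]
finger_gap: 0.0274
finger_force: 34.4
```

Call:
{"name": "carry_out", "arguments": {
  "motion": [
    [[0,0,0],[0,0,0],0.3],
    [[0,0,0],[0,0,0],0.1],
    [[0,0,0],[0,0,0],0.0],
    [[0,0,0],[0,0,0],-0.1],
    [[0,0,0],[0,0,0],-0.1]
  ]
}}

```text
t: 15.7
tool_pos: [0.5725, 0.0218, 0.1382]
eef_rot: [0.698, 0.715, -0.011, 0.017]
contact_force: [0.5, 0.0, -0.4]
finger_gap: 0.0471
finger_force: 0.0
```

Call:
{"name": "carry_out", "arguments": {
  "motion": [
    [[0,0,-10],[0,0,0],-0.1],
    [[0,0,-30],[0,0,0],-0.1],
    [[0,0,-60],[0,0,0],-0.1],
    [[0,0,-100],[0,0,0],-0.1],
    [[0,0,-140],[0,0,0],-0.1],
    [[0,0,-160],[0,0,0],-0.1],
    [[0,0,-160],[0,0,0],-0.1]
  ]
}}

```text
t: 16.4
tool_pos: [0.5723, 0.0281, 0.3028]
eef_rot: [0.698, 0.715, -0.009, 0.02]
contact_force: [0.3, 0.1, 0.3]
finger_gap: 0.047
finger_force: 0.0
```

```bash
python3 - <<'E'
from h import *
im,d,c=cap('scene'); save('scene5',cv2.resize(im[120:290,190:370],None,fx=4,fy=3.5,interpolation=cv2.INTER_CUBIC)); W=cloud(d,c)
z0=np.load('scene0.npz'); D=np.abs(cv2.absdiff(im,z0['im']).astype(int)).sum(2)
m=(abs(W[...,0]-.572)<.025)&(abs(W[...,1]-.024)<.025)&(W[...,2]>.18)&(W[...,2]<.23); q=W[m]; t=np.percentile(q[:,2],97); print('handle top',t,q[q[:,2]>t-.006].mean(0))
# trim edges: orange-brown mask outlines before / after
for n,i in(('before',z0['im']),('after',im)):
    h=cv2.cvtColor(i,cv2.COLOR_RGB2HSV); k=cv2.inRange(h,(5,110,60),(16,255,255)); k[:225]=0;k[250:]=0;k[:,:240]=0;k[:,305:]=0
    p=np.argwhere(k)[:,::-1]; print(n,len(p),p.min(0),p.max(0),cv2.minAreaRect(p.astype(np.float32)))
E
```

```text
handle top 0.197827288541966 [0.573  0.0214 0.1949]
before 834 [248 225] [301 249] ((273.9884338378906, 239.424072265625), (51.45475387573242, 23.553529739379883), 7.275004863739014)
after 804 [241 225] [299 249] ((270.0, 237.0), (58.0, 24.0), -0.0)
```

View pics/scene5.png

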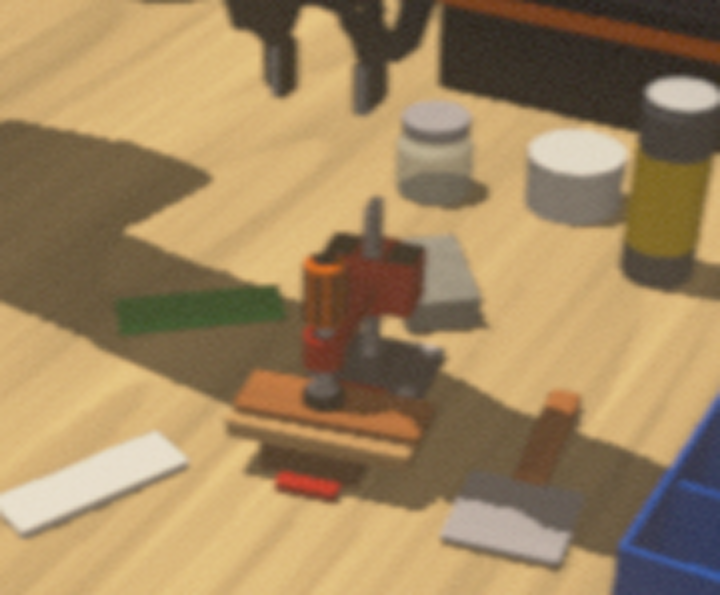

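The white flute, earlier facing the camera at (316,290), has turned out of sight, which fits half a turn. The foot (325,397) still presses on the trim, trim and board lie where they were, and the gripper is clear. Handing in.

```bash
python3 -c "
from workcell import env
print(env.hand_in())"
```

```text
the job is handed in; nothing more can be done
None
```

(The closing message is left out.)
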